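# Uncap the clamped gas bottle, thread hand unknown

## Task

Unscrew the red cap of the small gas bottle that is clamped in the cradle: nobody knows whether its thread is right- or left-handed, so feel which way it gives, and lift it off only once it has come free of its thread. Finish while holding the cap in the gripper, upright and clear of the bottle, about a hand's width straight above its valve. Leave the spare bottle's cap screwed on and the other things where they are.

Things in the scene. Friction and masses are not known exactly. Their poses are not given: they have to be found in the camera images.
- cradle: Galvanised clamp band 129 mm across, 34 to 56 mm above the worktop, on two screwed-down feet along its y axis (197 mm over the feet), yellow toggle latch on its +x side; fixed. It holds the bottle to be uncapped, on the same axis. Origin: on the worktop, on the band's axis.
- bottle: The small refillable gas bottle in the cradle, grey-green steel, 120 mm across, fixed: it neither shifts nor turns. Origin: centre of its underside, on the worktop, z up. Its shoulder is 127 mm high at 42 mm from the axis, 133 mm at 24 mm; a boss 40 mm across reaches 138 mm, the brass threaded valve stem 163 mm.
- cap: Red ribbed plastic screw cap on the clamped bottle, 44 mm across, 28 mm tall, 35 g, loose. Origin: centre of its open lower rim (mouth), z up through its closed top; a white pointer bar on top lies along its +x. Tight, its mouth is 141 mm and its top 169 mm above the worktop. Right-hand thread loosens anticlockwise seen from above, left-hand clockwise.
- valve (a point): Top centre of the clamped bottle's valve stem, 163 mm above the worktop; the tight cap's mouth is 22 mm below. Turned the tightening way, the cap stops dead within about 0.15 rad. The loosening way it runs easily and climbs 3 mm per rad; free after about 1.15 rad, end stop near 1.5 rad; until free the thread holds it down. 0.4 N m of twist tells the stop from thread drag; 35 N of grip is plenty.
- spare: Look-alike spare bottle, unclamped, fixed; stays. Origin as for the other.
- spare_cap: The spare's red cap, same as the other, screwed tight on it; stays on.
- spare_valve (a point): Top centre of the spare bottle's valve stem, 163 mm above the worktop.
- regulator: Gas regulator, aluminium disc 52 mm across, 28 mm tall, with a brass nut towards its -x and a hose tail towards +x, 97 mm long in all; stays. Origin: centre of the disc's underside.
- soap: Green washing-up liquid bottle, 70 mm across, 190 mm tall, red cap with a narrow spout, standing; stays. Origin: centre of its underside.
- spanner: Steel spanner lying flat along its own x; stays. Origin: centre of its underside.
There are look-alikes about, which are no part of the job. Leave any brown or orange look-alike of the bottle alone. Leave any blue look-alike of the spare alone.

How it is judged:
On the way:
1. the cap has been turned the loosening way, more than 0.9 rad, while still down on its thread (angle between the x axis of cap and the x axis of bottle, either way round above 0.9 rad and z of cap in the frame of valve below -0.008 m), for 0.1 s.
At the end, for the whole second after the job is handed in: The clamped bottle's cap is held by the fingers (over 2 N), still, within 20 degrees of upright, its mouth 40 to 200 mm above the valve tip and within 50 mm of its axis, clear of the bottle; the spare's cap is still screwed on; regulator, soap and spanner have moved less than 30 mm (z of cap in the frame of valve between 0.04 and 0.2 m and horizontal distance between cap and valve below 0.05 m and angle between cap's own z axis and vertical below 0.35 rad and contact force between the fingers and cap above 2 N and contact force between cap and bottle below 0.1 N and linear speed of cap below 0.05 m/s and distance between spare_cap and spare_valve below 0.03 m and angle between the x axis of spare_cap and the x axis of spare, either way round below 0.3 rad and distance of each of regulator, soap, spanner from where it was at the start of the episode below 0.03 m); the arm keeps its last pose, push and grip.
It fails at once if the cap is torn off, lifted over 8 mm before it is unscrewed (z of cap in the frame of valve between -0.014 and 0 m and angle between the x axis of cap and the x axis of bottle, either way round below 0.7 rad).
It fails at once if the spare bottle's cap is turned or lifted (not (distance between spare_cap and spare_valve below 0.03 m and angle between the x axis of spare_cap and the x axis of spare, either way round below 0.3 rad)).
It fails at once if a bystander is knocked or moved (distance of any of regulator, soap, spanner from where it was at the start of the episode above 0.03 m).
It also fails if it takes over 45 s, if anything falls off the work surface, if the arm or the gripper's body presses on something with over 40 N, if the wrist force passes 120 N, or if a joint passes its speed limit or range.

## Robot

A 6-joint arm with a two-finger parallel gripper is mounted at the origin on the work surface. World frame = base frame: x ahead of the robot, y to its left, z up, the work surface at z = 0. Lengths are in m, angles in rad, forces in N, time in s.
With the tool pointing down it reaches from about 0.35 to 0.775 m from the base axis. Payload 5.5 kg.
Tool frame: the origin (TCP) lies midway between the tips of the shut fingers; the grasp point (between the pads) lies 19 mm behind it; z points along the fingers, y is the line along which they close (so a half turn about z gives the same grasp; the last joint's range is limited). The gripper opens to 85 mm and grips with 20 to 120 N. Pads are 22 mm wide; open, the fingers measure 114 mm over their backs; the gripper's body (76 mm by 85 mm) begins 54 mm behind the grasp point. The pads swing forward as they close: fully open they stand 13 mm farther back than shut.
Start: joints at [-1.433, 0.313, 0.046, 1.304, 0, 1.431], TCP at [0.158, -0.553, 0.231] pointing down, gripper open.
Joint ranges: [-2.76, 2.76], [-0.86, 1.69], [-1.03, 1.26], [-2.2, 2.34], [-1.47, 1.5], [-3.14, 3.14]. Speed limits (rad/s): [2.57, 2.57, 3.14, 3.14, 3.14, 3.14].

## Interface

Orientations are given as a unit quaternion [w, x, y, z].
In Python, from workcell import telemetry, imaging, env gives the robot as it stands. The module is installed in compiled form; this text tells all that it offers.
- The arm moves only by the tool step_arm, never from a script. Its argument "moves" is a list of rows, each a list of 3 entries, a list of its own where there are three numbers: the shift along the tool's x, y, z in mm, then the turn, a rotation vector about the tool's x, y, z in rad, then the finger opening in mm, from 0 to 85.4. A call has 1 to 8 rows; each row is the pose to reach, as a shift and turn from the pose commanded when the call began, along the tool's axes at that moment; what a row does not reach only later rows make up. A row lasts 1/12 s, in which the tool goes at most 41.7 mm and 7.16 degrees, less where a joint would pass 70% of its speed; a pose out of reach is approached as far as the arm can. A call with a gripper value outside its range is refused whole. The fingers move at their own pace and stop on an object; "grip_force" is the grip in N (left out, the last holds). Time passes only in rows, so rows that repeat a pose let the fingers close. It gives the time, the measured TCP pose, the force, the opening and the grip force at its end, in the units of the state.
- telemetry.get_state(): the state, without advancing time (a new reading comes with each control period).
- imaging.read_camera(name): name is "scene" or "side" or "wrist"; returns the picture (480x640x3 uint8, red, green, blue); there is no depth.
- imaging.camera_params(name): a dict with "camera_matrix" (3x3 intrinsics, pixels), "pose" (4x4, takes a point from camera to world coordinates). Camera axes: x right, y up, looking along -z (the intrinsics and any distortion apply to the point x, -y, -z); pixel columns grow to the right and rows downward; lengths in m; the calibration is good to about 2 mm. A picture is of the moment at which its call begins: read the wrist's pose just before it. camera_params takes no time and is no camera call; for the wrist camera it gives the pose at the moment of the call.
- env.hand_in(): hands the job in; it is judged then, once.
The state is a dict: "clock": time; "joint_pos": joint angles; "qvel": joint speeds; "tau": joint torques, N m; "tcp_pos": TCP position; "orientation": TCP orientation; "wrist_force": force on the tool from outside, world axes, zero at the start; "ft_torque": the same for the moment, N m; "finger_gap": finger opening in m; "grip_force": force on a finger pad.
Only numpy, scipy, OpenCV 4.12 (cv2) and the standard library are available. Lean on these libraries where they do the work, as an engineer would, in place of code of your own. Each camera call takes 0.05 s, during which the arm holds its last target. There are 200 camera calls.

## Working session

There is one attempt and no reset: what is moved stays moved. The work goes in short steps, Python scripts to look and compute and a tool call to move; the robot and the scene stay as the last step left them, time stands still between calls to the robot, and variables do not carry over. Pictures are saved under pics/ and viewed, at most 10 in all, crops included, and the job is handed in when it is done.

Besides the shell and the picture viewer there is one more tool, called after "Emit:" as name(argument=value, ...) on one line, values as JSON. step_arm: Moves the arm, as the interface text tells. Its arguments: {"type":"object","properties":{"moves":{"type":"array"},"grip_force":{"type":"number"}},"required":["moves"]}

```bash
mkdir -p pics; python3 - <<'E'
from workcell import telemetry, imaging
import cv2, numpy as np
s=telemetry.get_state(); print(s)
ims=[]
for n in("scene","side"):
    p=imaging.camera_params(n); im=imaging.read_camera(n)
    print(n,p["camera_matrix"],p["pose"],[k for k in p])
    cv2.imwrite(f"pics/{n}.png",im[:,:,::-1]); 
    print(n)
E
```

```text
{'clock': 0.0, 'joint_pos': array([-1.43263382e+00,  3.14019143e-01,  4.50155023e-02,  1.30360063e+00,
        2.78774100e-05,  1.43119294e+00]), 'qvel': array([-3.67640911e-04,  1.27833850e-03,  8.98451505e-07, -1.04425097e-04,
       -2.02140032e-04,  4.35250604e-04]), 'tau': array([-1.81264091e-03, -4.80620313e+01,  2.98535228e+01,  1.88846339e-02,
       -3.58352690e-04,  1.72176181e-05]), 'tcp_pos': array([ 0.15759805, -0.55246901,  0.23041314]), 'orientation': array([-9.03959199e-04,  9.90370853e-01,  1.38436833e-01,  1.45899515e-05]), 'wrist_force': array([ 0.20677   , -0.10555986,  0.20805165]), 'ft_torque': array([-0.02737633, -0.03457138, -0.02528746]), 'grip_force': 0.0, 'finger_gap': 0.08521755849202349}
scene [[621.31251698   0.         318.41370933]
 [  0.         621.31251698 247.87727958]
 [  0.           0.           1.        ]] [[ 4.72872024e-01 -5.79099530e-01  6.64105250e-01  1.52140495e+00]
 [ 8.81130395e-01  3.09815823e-01 -3.57244150e-01 -5.10230938e-01]
 [ 1.12960456e-03  7.54094086e-01  6.56765433e-01  1.15028443e+00]
 [ 0.00000000e+00  0.00000000e+00  0.00000000e+00  1.00000000e+00]] ['camera_matrix', 'pose']
scene
side [[473.42758882   0.         318.85474823]
 [  0.         473.42758882 240.04490369]
 [  0.           0.           1.        ]] [[-0.97882827  0.14667139 -0.14276805  0.37356049]
 [-0.20465404 -0.71308026  0.67054699  0.70693798]
 [-0.00345502  0.68556841  0.72800001  0.83141072]
 [ 0.          0.          0.          1.        ]] ['camera_matrix', 'pose']
side
```

View pics/scene.png

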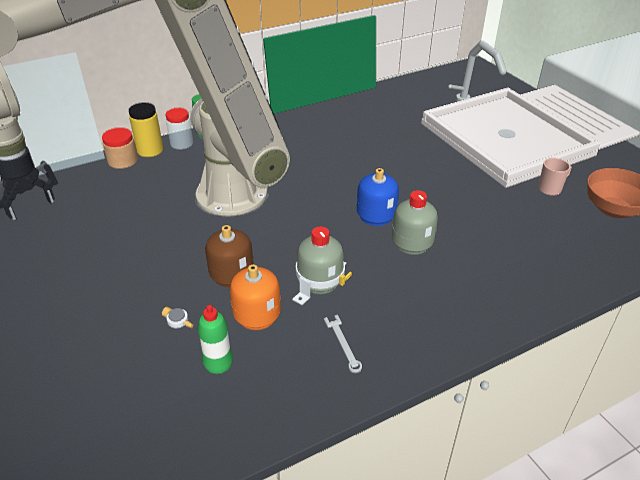

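View pics/side.png

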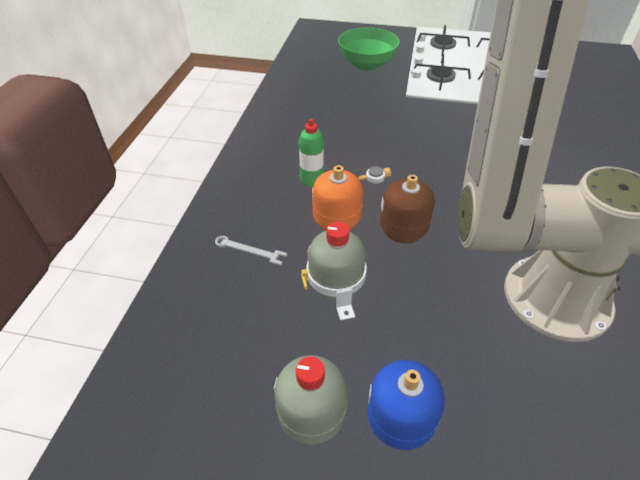

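The scene view shows the clamped bottle's cap at about (320,236) and the spare's at (418,199). The side view shows them at (338,233) and (310,373). The orange and brown look-alikes stand next to the clamped bottle.

```bash
cat > h.py <<'E'
import cv2, numpy as np
from workcell import telemetry, imaging
def red(im):
    h=cv2.cvtColor(im,cv2.COLOR_RGB2HSV)
    return (((h[...,0]<6)|(h[...,0]>174))&(h[...,1]>170)&(h[...,2]>90)).astype(np.uint8)
def ray(p,u,v):
    K,T=p["camera_matrix"],p["pose"]
    d=np.linalg.solve(K,[u,v,1.]); d=T[:3,:3]@(d*[1,-1,-1]); return T[:3,3],d/np.linalg.norm(d)
def plane(p,u,v,z):
    o,d=ray(p,u,v); return o+d*(z-o[2])/d[2]
def meet(rs):
    A=sum(np.eye(3)-np.outer(d,d) for o,d in rs); b=sum((np.eye(3)-np.outer(d,d))@o for o,d in rs)
    return np.linalg.solve(A,b)
E
python3 - <<'E'
from h import *
px={}
for n in("scene","side"):
    im=cv2.imread(f"pics/{n}.png")[:,:,::-1]; m=cv2.morphologyEx(red(np.ascontiguousarray(im)),cv2.MORPH_CLOSE,np.ones((5,5)))
    N,l,st,c=cv2.connectedComponentsWithStats(m)
    for i in range(1,N):
        if st[i,4]>40: print(n,st[i],c[i].round(1))
    px[n]=c,st
P={n:imaging.camera_params(n) for n in px}
def near(n,u,v):
    c,st=px[n]; i=1+np.argmin(np.hypot(*(c[1:]-[u,v]).T)); return c[i]
for nm,a,b in(("cap",(320,236),(338,233)),("spare",(418,199),(310,373)),("soapcap",(210,313),(311,126))):
    r=[ray(P["scene"],*near("scene",*a)),ray(P["side"],*near("side",*b))]
    x=meet(r); print(nm,x.round(4),plane(P["scene"],*near("scene",*a),.157).round(4),plane(P["side"],*near("side",*b),.157).round(4))
for nm,a,b in(("orange",(253,268),(338,168)),("brown",(226,229),(412,178))):
    print(nm,meet([ray(P["scene"],*a),ray(P["side"],*b)]).round(3))
E
```

```text
scene [166 108  22  15 272] [176.5 115. ]
scene [102 128  30  19 451] [116.6 137. ]
scene [410 191  17  17 248] [417.8 198.8]
scene [312 227  17  19 285] [320.  235.8]
scene [203 305  14  16 165] [209.8 313.1]
side [306 119  10  14  98] [310.8 126.5]
side [326 222  23  24 437] [337.3 232.9]
side [297 357  27  32 675] [310.5 373.1]
cap [0.4747 0.0569 0.1539] [0.4785 0.0553 0.157 ] [0.474  0.0594 0.157 ]
spare [0.4613 0.363  0.1525] [0.4663 0.3592 0.157 ] [0.4606 0.3651 0.157 ]
soapcap [ 0.6037 -0.2822  0.1659] [ 0.5959 -0.2799  0.157 ] [ 0.6065 -0.296   0.157 ]
orange [ 0.509 -0.14   0.159]
brown [ 0.342 -0.141  0.157]
```

Emit:
step_arm(moves=[[[30,-20,-50],[0,0,-0.1],85],[[65,-50,-60],[0,0,-0.2],85],[[95,-75,-60],[0,0,-0.3],85],[[125,-105,-60],[0,0,-0.4],85],[[155,-135,-60],[0,0,-0.5],85],[[185,-165,-60],[0,0,-0.6],85],[[210,-195,-60],[0,0,-0.7],85],[[235,-225,-60],[0,0,-0.8],85]])

```text
clock: 0.77
tcp_pos: [0.3163, -0.2835, 0.291]
orientation: [-0.0, 0.857, 0.515, 0.0]
wrist_force: [0.9, -1.0, 0.5]
finger_gap: 0.0852
grip_force: 0.0
```

```bash
cat >> h.py <<'E'
from scipy.spatial.transform import Rotation as R
def togo(x,yaw=None):
    s=telemetry.get_state(); q=s["orientation"]; r=R.from_quat(np.r_[q[1:],q[0]]); M=r.as_matrix()
    y=np.arctan2(M[1,0],M[0,0])
    print("clock",s["clock"].__round__(2),"tcp",s["tcp_pos"].round(4),"yaw",y.round(3),"zax",M[:,2].round(3),"j",s["joint_pos"].round(2),"F",s["wrist_force"].round(2),"T",s["ft_torque"].round(3),s["finger_gap"],s["grip_force"])
    print("shift mm",(M.T@(np.array(x)-s["tcp_pos"])*1000).round(1), "turn",None if yaw is None else -(yaw-y))
E
python3 -c "
from h import *
togo([.474,.057,.28],2.0)"
```

```text
clock 0.77 tcp [ 0.3163 -0.2835  0.291 ] yaw 1.082 zax [-0.  0. -1.] j [-0.92  0.01 -0.17  1.39  0.    1.14] F [ 0.92 -1.04  0.54] T [-0.031 -0.078  0.044] 0.08522828256539425 0.0
shift mm [374.7 -20.5  11.1] turn -0.9176597404301898
```

Emit:
step_arm(moves=[[[40,-2,0],[0,0,-0.11],85],[[80,-5,0],[0,0,-0.22],85],[[121,-7,0],[0,0,-0.34],85],[[161,-10,0],[0,0,-0.45],85],[[202,-12,0],[0,0,-0.56],85],[[242,-15,0],[0,0,-0.68],85],[[282,-17,0],[0,0,-0.79],85],[[310,-19,0],[0,0,-0.9],85]])

```text
clock: 1.43
tcp_pos: [0.4464, -0.0004, 0.291]
orientation: [-0.0, 0.546, 0.837, 0.0]
wrist_force: [0.8, -0.3, 0.3]
finger_gap: 0.0852
grip_force: 0.0
```

```bash
python3 - <<'E'
from h import *
togo([.474,.057,.28],2.0)
im=imaging.read_camera("wrist"); p=imaging.camera_params("wrist"); print(p)
cv2.imwrite("pics/w1.png",im[:,:,::-1])
m=red(im); N,l,st,c=cv2.connectedComponentsWithStats(m)
for i in range(1,N):
    if st[i,4]>100: print(st[i],c[i], plane(p,*c[i],.169))
E
```

```text
clock 1.43 tcp [ 4.464e-01 -4.000e-04  2.910e-01] yaw 1.985 zax [ 0.     0.001 -1.   ] j [-0.18  0.05 -0.13  1.39  0.    0.97] F [ 0.77 -0.27  0.27] T [-0.063  0.032  0.032] 0.08522918932027972 0.0
shift mm [41.4 48.4 11.1] turn -0.014732310400616289
{'camera_matrix': array([[393.47066508,   0.        , 319.695353  ],
       [  0.        , 393.47066508, 238.67130784],
       [  0.        ,   0.        ,   1.        ]]), 'pose': array([[ 0.9121866 , -0.39213965, -0.11892058,  0.41793493],
       [ 0.40975906,  0.87546026,  0.25625545,  0.06730242],
       [ 0.00362232, -0.28248157,  0.95926589,  0.43371459],
       [ 0.        ,  0.        ,  0.        ,  1.        ]])}
[ 362  137   66   65 2989] [392.64703914 167.90331214] [0.47497851 0.06131601 0.169     ]
```

View pics/w1.png

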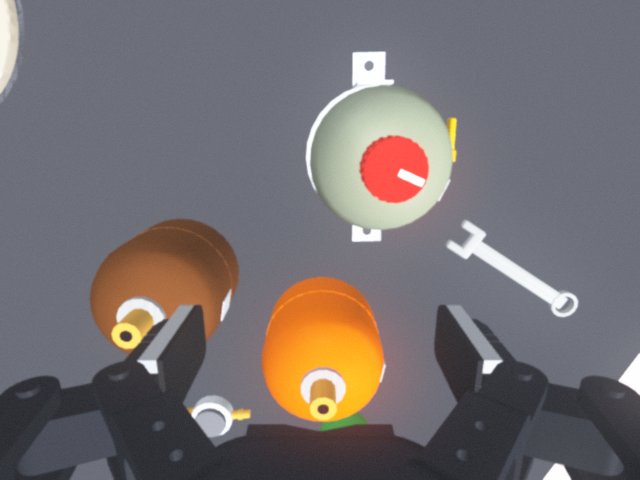

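The wrist view shows the red cap at about (395,169) with its pointer to the right, and nothing tall near it. I'll re-measure with the arm settled.

```bash
python3 - <<'E'
from h import *
for k in range(3):
    p=imaging.camera_params("wrist"); im=imaging.read_camera("wrist")
    c=max(cv2.findContours(red(im),0,2)[0],key=cv2.contourArea)
    e=cv2.minEnclosingCircle(c); h=cv2.convexHull(c); M=cv2.moments(h); u=(M["m10"]/M["m00"],M["m01"]/M["m00"])
    print(e,u,plane(p,*u,.169).round(4),plane(p,*e[0],.169).round(4))
x=plane(p,*u,.169); togo([x[0],x[1],.22],2.0)
E
```

```text
((390.701904296875, 172.17105102539062), 32.909385681152344) (390.6158486707566, 172.53542944785275) [0.4751 0.058  0.169 ] [0.4751 0.0583 0.169 ]
((393.65838623046875, 168.9718780517578), 33.03480529785156) (393.61140002039355, 169.4336698276741) [0.4752 0.0579 0.169 ] [0.4751 0.0582 0.169 ]
((395.76312255859375, 167.14007568359375), 33.16399002075195) (395.56179549114324, 167.30188204508855) [0.4752 0.0579 0.169 ] [0.4753 0.058  0.169 ]
clock 1.63 tcp [ 0.4457 -0.0027  0.2908] yaw 1.979 zax [-0.001 -0.    -1.   ] j [-0.19  0.05 -0.13  1.39 -0.    0.98] F [-0.07  0.3   0.37] T [ 0.    -0.003  0.023] 0.08497826481578562 0.0
shift mm [43.8 51.3 70.7] turn -0.02086138084164557
```

Emit:
step_arm(moves=[[[22,26,20],[0,0,0],85],[[44,51,45],[0,0,0],85],[[44,51,70],[0,0,0],85],[[44,51,70],[0,0,0],85],[[44,51,70],[0,0,0],85]])

```text
clock: 2.05
tcp_pos: [0.4737, 0.0561, 0.2203]
orientation: [-0.002, 0.55, 0.835, -0.001]
wrist_force: [-1.2, -0.6, 0.3]
finger_gap: 0.0852
grip_force: 0.0
```

```bash
python3 - <<'E'
from h import *
togo([.4752,.058,.138],2.0)
p=imaging.camera_params("wrist"); im=imaging.read_camera("wrist")
cv2.imwrite("pics/w2.png",im[:,:,::-1])
c=max(cv2.findContours(red(im),0,2)[0],key=cv2.contourArea); e=cv2.minEnclosingCircle(c)
print(e,cv2.boundingRect(c),plane(p,*e[0],.169))
togo([.4752,.058,.138],2.0)
E
```

```text
clock 2.05 tcp [0.4737 0.0561 0.2203] yaw 1.976 zax [-0.004 -0.    -1.   ] j [-0.05  0.13 -0.21  1.23 -0.    1.12] F [-1.25 -0.58  0.29] T [-0.04  -0.019 -0.042] 0.08524962466092827 0.0
shift mm [ 1.   2.4 82.3] turn -0.024259600141365523
((325.6944580078125, 257.9725646972656), 43.13115310668945) (286, 215, 81, 87) [0.4750426  0.06072025 0.169     ]
clock 2.1 tcp [0.4748 0.0559 0.2218] yaw 1.975 zax [-0.001 -0.    -1.   ] j [-0.05  0.13 -0.21  1.23 -0.    1.12] F [ 0.08 -0.23  0.32] T [-0.004 -0.059  0.02 ] 0.08509044280088413 0.0
shift mm [ 1.8  1.3 83.8] turn -0.024593677755819998
```

View pics/w2.png

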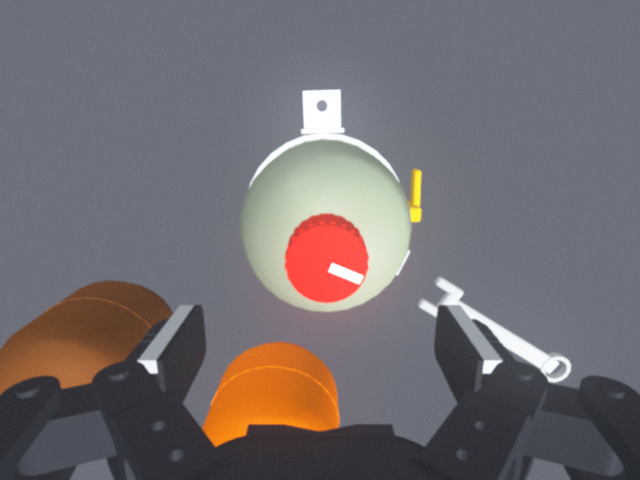

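The wrist view shows the cap centred laterally between the open fingers, with its top face near (326,262). The fingers will pass clear on both sides, so I'll descend.

Emit:
step_arm(moves=[[[2,1,20],[0,0,0],85],[[2,1,40],[0,0,0],85],[[2,1,60],[0,0,0],85],[[2,1,75],[0,0,0],85],[[2,1,82],[0,0,0],85],[[2,1,82],[0,0,0],85],[[2,1,82],[0,0,0],85]], grip_force=35)

```text
clock: 2.68
tcp_pos: [0.4762, 0.0586, 0.1407]
orientation: [0.001, 0.55, 0.835, 0.0]
wrist_force: [-0.4, -0.6, 0.8]
finger_gap: 0.085
grip_force: 0.0
```

```bash
python3 - <<'E'
from h import *
togo([.4752,.058,.139],2.0)
E
```

```text
clock 2.68 tcp [0.4762 0.0586 0.1407] yaw 1.976 zax [ 0.002 -0.    -1.   ] j [-0.04  0.18 -0.36  1.03 -0.    1.12] F [-0.42 -0.59  0.81] T [-0.023 -0.02  -0.007] 0.0849847683118581 0.0
shift mm [-0.1 -1.2  1.7] turn -0.023798995195791317
```

Now close the fingers.

Emit:
step_arm(moves=[[[0,0,1],[0,0,0],60],[[0,0,1],[0,0,0],48],[[0,0,1],[0,0,0],30],[[0,0,1],[0,0,0],30],[[0,0,1],[0,0,0],30],[[0,0,1],[0,0,0],30],[[0,0,1],[0,0,0],30],[[0,0,1],[0,0,0],30]], grip_force=35)

```text
clock: 3.35
tcp_pos: [0.4761, 0.0594, 0.1391]
orientation: [0.001, 0.55, 0.835, 0.0]
wrist_force: [-0.5, -0.7, 6.5]
finger_gap: 0.0431
grip_force: 35.0
```

```bash
python3 - <<'E'
from h import *
togo([.4752,.058,.139],2.0)
E
```

```text
clock 3.35 tcp [0.4761 0.0594 0.1391] yaw 1.978 zax [ 0.002 -0.    -1.   ] j [-0.04  0.18 -0.36  1.03 -0.    1.12] F [-0.54 -0.73  6.52] T [-0.068  0.067  0.044] 0.04314742368713465 34.971790574491024
shift mm [-0.9 -1.4  0.1] turn -0.022038821687331067
```

Emit:
step_arm(moves=[[[0,0,0],[0,0,-0.05],30],[[0,0,0],[0,0,-0.1],30],[[0,0,0],[0,0,-0.15],30],[[0,0,0],[0,0,-0.2],30],[[0,0,0],[0,0,-0.2],30]])

```text
clock: 3.77
tcp_pos: [0.4753, 0.0598, 0.1388]
orientation: [-0.0, 0.463, 0.886, 0.0]
wrist_force: [-1.5, 1.9, 5.9]
finger_gap: 0.0429
grip_force: 35.1
```

```bash
python3 - <<'E'
from h import *
togo([.4752,.058,.139],2.0)
E
```

```text
clock 3.77 tcp [0.4753 0.0598 0.1388] yaw 2.179 zax [ 0.     0.001 -1.   ] j [-0.04  0.18 -0.36  1.03  0.    0.92] F [-1.54  1.88  5.92] T [ 0.208  0.4   -0.524] 0.04288463962489717 35.14073699712753
shift mm [-1.4 -1.1 -0.2] turn 0.17882076687114434
```

Anticlockwise meets a resisting torque of 0.52 N m, which suggests the stop. I'll try clockwise.

Emit:
step_arm(moves=[[[0,0,0],[0,0,0.08],30],[[0,0,0],[0,0,0.16],30],[[0,0,0],[0,0,0.24],30],[[0,0,0],[0,0,0.32],30],[[0,0,0],[0,0,0.4],30],[[0,0,0],[0,0,0.4],30]])

```text
clock: 4.27
tcp_pos: [0.4765, 0.0597, 0.1398]
orientation: [0.001, 0.631, 0.775, 0.001]
wrist_force: [-1.0, 0.9, 10.3]
finger_gap: 0.0428
grip_force: 36.8
```

```bash
python3 - <<'E'
from h import *
togo([.4752,.058,.139],2.0)
im=imaging.read_camera("wrist"); cv2.imwrite("pics/w3.png",im[:,:,::-1])
E
```

```text
clock 4.27 tcp [0.4765 0.0597 0.1398] yaw 1.775 zax [ 0.003  0.    -1.   ] j [-0.04  0.18 -0.36  1.03  0.    1.32] F [-0.99  0.92 10.28] T [ 0.187  0.25  -0.052] 0.042761817785048395 36.82860441505909
shift mm [-1.4 -1.6  0.8] turn -0.22536775011732324
```

View pics/w3.png

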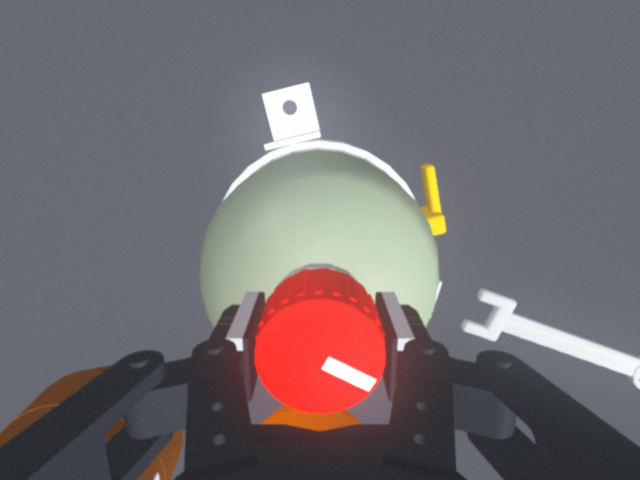

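Clockwise runs easily (0.05 N m), and the pointer at (325,363)→(375,383) kept its angle to the gripper, so the cap turned with it. The thread is left-handed, so I'll carry on clockwise and follow the climb.

Emit:
step_arm(moves=[[[0,0,-0.6],[0,0,0.1],30],[[0,0,-1.0],[0,0,0.2],30],[[0,0,-1.3],[0,0,0.3],30],[[0,0,-1.6],[0,0,0.4],30],[[0,0,-1.9],[0,0,0.5],30],[[0,0,-2.2],[0,0,0.6],30],[[0,0,-2.6],[0,0,0.7],30],[[0,0,-2.6],[0,0,0.75],30]])

```text
clock: 4.98
tcp_pos: [0.4772, 0.0596, 0.1421]
orientation: [0.001, 0.872, 0.49, 0.002]
wrist_force: [1.5, 0.6, 7.0]
finger_gap: 0.0429
grip_force: 36.9
```

```bash
python3 - <<'E'
from h import *
togo([.4752,.058,.139],2.0)
E
```

```text
clock 4.98 tcp [0.4772 0.0596 0.1421] yaw 1.024 zax [ 0.004  0.    -1.   ] j [-0.04  0.18 -0.36  1.03  0.    2.07] F [1.52 0.56 7.01] T [ 0.057 -0.297  0.075] 0.04289028399688029 36.94069476798177
shift mm [-2.4 -0.9  3.1] turn -0.9764069372522286
```

Emit:
step_arm(moves=[[[0,0,-0.3],[0,0,0.08],30],[[0,0,-0.5],[0,0,0.16],30],[[0,0,-0.7],[0,0,0.24],30],[[0,0,-0.9],[0,0,0.32],30],[[0,0,-1.1],[0,0,0.38],30],[[0,0,-1.1],[0,0,0.38],30],[[0,0,-1.1],[0,0,0.38],30]])

```text
clock: 5.57
tcp_pos: [0.4776, 0.0594, 0.1432]
orientation: [0.001, 0.948, 0.319, 0.002]
wrist_force: [4.7, -0.9, 6.2]
finger_gap: 0.0429
grip_force: 36.6
```

```bash
python3 - <<'E'
from h import *
togo([.4752,.058,.139],2.0)
im=imaging.read_camera("wrist"); cv2.imwrite("pics/w4.png",im[:,:,::-1])
E
```

```text
clock 5.57 tcp [0.4776 0.0594 0.1432] yaw 0.65 zax [ 0.005 -0.    -1.   ] j [-0.04  0.18 -0.35  1.03 -0.    2.45] F [ 4.72 -0.88  6.21] T [-0.025 -0.816  0.042] 0.042905189168625305 36.59060200676322
shift mm [-2.8 -0.4  4.1] turn -1.3504332891855877
```

View pics/w4.png

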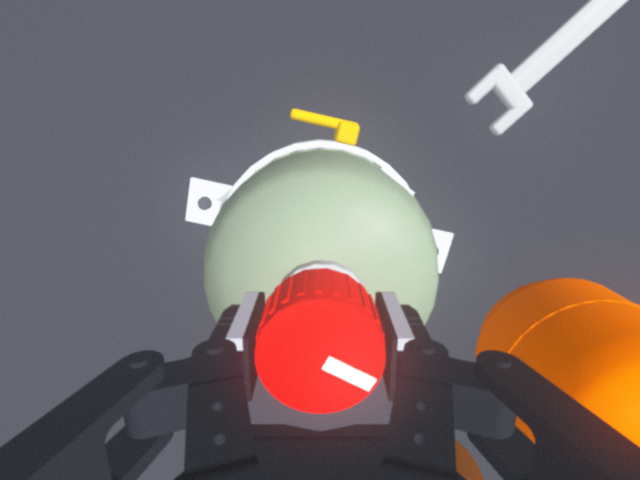

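The pointer sits at the same place in the gripper, (325,363)→(375,383), while the scene has swung about 1.3 rad, so the cap followed without slipping. Next is a small extra turn and a gentle 3 mm test lift.

Emit:
step_arm(moves=[[[0,0,-0.2],[0,0,0.05],30],[[0,0,-0.2],[0,0,0.05],30],[[0,0,-1],[0,0,0.05],30],[[0,0,-2],[0,0,0.05],30],[[0,0,-3],[0,0,0.05],30],[[0,0,-3],[0,0,0.05],30]])

```text
clock: 6.12
tcp_pos: [0.4777, 0.059, 0.1453]
orientation: [0.001, 0.955, 0.295, 0.002]
wrist_force: [5.3, -1.1, 0.9]
finger_gap: 0.0429
grip_force: 37.3
```

The vertical force is near zero, so the cap isn't being held down. I'll lift on.

Emit:
step_arm(moves=[[[0,0,-3],[0,0,0],30],[[0,0,-6],[0,0,0],30],[[0,0,-9],[0,0,0],30],[[0,0,-9],[0,0,0],30]])

```text
clock: 6.45
tcp_pos: [0.4766, 0.0597, 0.1542]
orientation: [-0.0, 0.955, 0.295, 0.001]
wrist_force: [4.1, 0.9, 1.0]
finger_gap: 0.043
grip_force: 37.1
```

```bash
python3 - <<'E'
from h import *
togo([.4752,.058,.139],2.0)
E
```

```text
clock 6.45 tcp [0.4766 0.0597 0.1542] yaw 0.6 zax [ 0.002  0.001 -1.   ] j [-0.04  0.17 -0.34  1.06  0.    2.5 ] F [4.09 0.85 1.02] T [ 0.283 -0.88   0.016] 0.042981554550264874 37.10260150954127
shift mm [-2.2  0.6 15.2] turn -1.4001550773391185
```

Emit:
step_arm(moves=[[[0,0,-10],[0,0,0],30],[[0,0,-25],[0,0,0],30],[[0,0,-45],[0,0,0],30],[[0,0,-65],[0,0,0],30],[[0,0,-85],[0,0,0],30],[[0,0,-100],[0,0,0],30],[[0,0,-105],[0,0,0],30],[[0,0,-105],[0,0,0],30]])

```text
clock: 7.12
tcp_pos: [0.4754, 0.0594, 0.2598]
orientation: [0.0, 0.956, 0.295, 0.0]
wrist_force: [0.0, 0.4, -0.3]
finger_gap: 0.0431
grip_force: 37.8
```

Emit:
step_arm(moves=[[[0,0,0],[0,0,0],30],[[0,0,0],[0,0,0],30],[[0,0,0],[0,0,0],30],[[0,0,0],[0,0,0],30],[[0,0,0],[0,0,0],30],[[0,0,0],[0,0,0],30]])

```text
clock: 7.62
tcp_pos: [0.4752, 0.0594, 0.2586]
orientation: [-0.0, 0.956, 0.294, -0.0]
wrist_force: [-0.1, 0.3, -0.8]
finger_gap: 0.0431
grip_force: 37.8
```

```bash
python3 - <<'E'
from h import *
togo([.4752,.058,.26],2.0)
im=imaging.read_camera("side"); cv2.imwrite("pics/s2.png",im[:,:,::-1])
E
```

```text
clock 7.62 tcp [0.4752 0.0594 0.2586] yaw 0.598 zax [-0.001 -0.    -1.   ] j [-0.04  0.12 -0.13  1.32 -0.    2.5 ] F [-0.11  0.26 -0.77] T [ 0.022 -0.041 -0.032] 0.04310923835815228 37.83579379320145
shift mm [-0.9  1.2 -1.4] turn -1.402178778597579
```

View pics/s2.png

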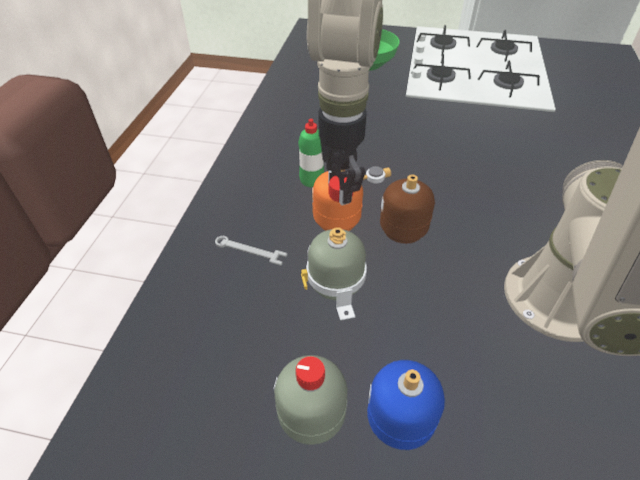

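The side view shows the red cap in the gripper at (340,188), upright above the bare brass valve at (338,236). The spare's cap (310,373) and the bystanders haven't moved.

```bash
python3 -c "
from workcell import env
print(env.hand_in())"
```

```text
the job is handed in; nothing more can be done
None
```

The cap had a left-hand thread: I unscrewed it clockwise, lifted it off once free, and handed in with it held upright about 100 mm above the valve; the hand-in gave no verdict.

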